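Put the used sample spoon into the tip-out wash bin

ROBOT

A 6-joint arm with a two-finger parallel gripper is mounted at the origin on the work surface. World frame = base frame: x ahead of the robot, y to its left, z up, the work surface at z = 0. Lengths are in m, angles in rad, forces in N, time in s.
With the tool pointing down it reaches from about 0.35 to 0.775 m from the base axis. Payload 7.3 kg.
Tool frame: the origin (TCP) lies between the finger pads; the fingertips stand 14 mm ahead of it and the grasp point (between the pads) lies 5 mm behind it; z points along the fingers, y is the line along which they close (so a half turn about z gives the same grasp; the last joint's range is limited). The gripper opens to 92 mm and grips with 3 to 60 N. Pads are 19 mm wide; open, the fingers measure 130 mm over their backs; the gripper's body (75 mm by 190 mm) begins 47 mm behind the grasp point.
Start: joints at [0.991, 0.342, 1.524, -0, 1.275, -0.146], TCP at [0.221, 0.476, 0.241] pointing down, gripper open.
Joint ranges: [-2.53, 2.53], [-0.77, 2.02], [0.04, 2.7], [-1, 4.14], [0.28, 2.66], [-3.11, 3.11]. Speed limits (rad/s): [2.57, 2.57, 3.14, 3.14, 3.14, 3.14].

INTERFACE

Orientations are given as [roll, pitch, yaw] about the fixed x, y, z axes, in that order (R = Rz(yaw) Ry(pitch) Rx(roll)).
In Python, from cell import robot, eyes gives the robot as it stands. The module is installed in compiled form; this text tells all that it offers.
- The arm moves only by the shell command python3 -m handwheel 'ROWS' [FORCE]. ROWS is JSON, one flat list of numbers, 5 for each row, row after row: the shift along the world's x, y, z in mm, then the turn about the world's z in rad, then the opening, from 0 (shut) to 1 (fully open). In form: [x, y, z, spin, jaw, x, y, z, spin, jaw, ...]. A call has 1 to 8 rows; each row shifts and turns the commanded pose from where the row before left it; what a row does not reach is not made up. A row lasts 1/10 s, in which the tool goes at most 50 mm and 8.59 degrees, less where a joint would pass 70% of its speed; a pose out of reach is approached as far as the arm can. A call with a gripper value outside its range is refused whole. The fingers move at their own pace and stop on an object; FORCE is the grip in N (left out, the last holds). Time passes only in rows, so rows that do not move let the fingers close. It gives the time, the measured TCP pose, the force, the opening and the grip force at its end, in the units of the state.
- robot.observe(): the state, without advancing time (a new reading comes with each control period).
- eyes.read_camera(name): name is "scene" or "top"; returns (picture, depth): 384x512x3 uint8, blue, green, red; 384x512 float32, m along the optical axis (not along the pixel's ray), 0 where there is no reading.
- eyes.calibration(name): a dict with "fx", "fy", "cx", "cy" (pixels), "world_to_cam" (4x4, takes a point from world to camera coordinates). Camera axes: x right, y down, z forward; pixel columns grow to the right and rows downward; lengths in m; the calibration is good to about 2 mm. A picture is of the moment at which its call begins. calibration takes no time and is no camera call.
- robot.hand_in(): hands the job in; it is judged then, once.
The state is a dict: "time": time; "qpos": joint angles; "qvel": joint speeds; "joint_efforts": joint torques, N m; "tool_pos": TCP position; "tool_rot": TCP orientation; "contact_force": force on the tool from outside, world axes, zero at the start; "torque": the same for the moment, N m; "opening": finger opening in m; "grip_force": force on a finger pad.
Only numpy, scipy, OpenCV 4.12 (cv2) and the standard library are available. Lean on these libraries where they do the work, as an engineer would, in place of code of your own. Each camera call takes 0.05 s, during which the arm holds its last target. There are 200 camera calls.

TASK

Pull the front of the tip-out bin well open, take the long sample spoon (the tool with the round disc end) out of its pot and put it down inside the bin so that the whole spoon lies within, then push the bin fully shut. Leave the other two tools standing in their pots, and do not push away or knock over the other things on the bench.

Things in the scene. Friction and masses are not known exactly. Their poses are not given: they have to be found in the camera images.
- cabinet: Fixed white housing of the tip-out bin, 160 deep (x), 236 wide (y), 190 high; origin under its centre on the bench; its open front faces its own -x (roughly towards the robot). On its roof, from 85 mm behind the front face backwards, lies a 30 mm high stack of paper.
- bin (a joint): Angle of the grey plastic bin about its hinge, which runs along the lower front edge of the housing: 0 = fully shut, grows as the top of the front tips out towards the robot, stops at 0.72 rad. Stiff hinge: it stays where it is left. It starts anywhere from shut to slightly ajar.
- bin_hinge (a point): Middle of the bin's hinge line (the line runs along the housing's y): 80 mm in front of the housing's origin, 12 mm above the bench. Axes are the housing's.
- bin_handle (a point): Centre of the bin's bar handle: round steel bar 11 mm thick, 130 long along y, its axis 35 mm in front of the front panel and, when shut, 165 mm above the hinge (13 mm below the housing's roof). Moves and turns with the bin.
- bin_in (a point): Centre of the bin's inner floor (50 mm behind, 6 mm above the hinge when shut); axes turn with the bin: z up, y along the hinge, x to its back wall. Inside it is 84 mm deep (x), 204 wide (y); side and back walls end 94 mm above this floor, the front panel (8 thick) 166. At its stop the mouth lies in front of the housing, 120 mm from front panel to back wall, 135 mm above the bench.
- caddy: Fixed caddy, origin on the bench, front to -x: base x -130 to +20 mm, 290 wide, 8 high; three upright steel pots in a row along y at x = -80; above them a ledge, x -105 to +15, 290 wide, z 223 to 235, on posts at x = +5, y = +-139, cartons on it to z = 285. The ledge bars a straight-down reach to the tools: come tilted along them from the robot's side.
- pot0 (a point): Centre of the mouth of the caddy's pot at y = -100 mm: inner radius 25, outer 28, rim 95 mm above the bench, inner floor 82 mm below the rim. The pots are 80 mm in front of the caddy's origin. Each pot holds one tool; which one varies.
- pot1 (a point): Same for the middle pot (y = 0).
- pot2 (a point): Same for the pot at y = +100 mm.
- spoon: Steel sample spoon, 156 mm, 60 g, handle down in a pot, leaning 26 degrees on its rim, top roughly to the robot. Origin on its axis 49 mm from the foot end; +z along the axis to the bowl end, y level. Round shaft 9 mm thick, z = -49 to +85; flat round bowl 24 across, 6 thick (along x), centred at z = +95, ends at +107. The rim touches the shaft near z = +45; the shaft is free from +48 to +83.
- spoon_bowl (a point): Centre of the spoon's bowl (z = +95 on the spoon's axis).
- spoon_foot (a point): Axis of the spoon 4.5 mm from its foot end.
- scraper: Steel scraper leaning in another pot: same 9 mm shaft, origin, axes and lean; its top is a flat blade 34 wide (along y), 22 high, 6 thick, ending at z = +113. To be left standing.
- rod: Steel stirring rod leaning in another pot: same 9 mm shaft, origin, axes and lean; a ball 17 mm across ends it at z = +113. To be left standing.
- bottle: Loose amber bottle, 48 across, 120 high, standing between cabinet and caddy; origin under its centre.
- jar: Loose white jar, 48 across, 60 high, nearer the robot between cabinet and caddy; origin under its centre.
- timer: Loose white timer 50 x 70 x 26 high near the robot; origin under its centre.
- notepad: Loose paper pad 100 x 75 x 12 near the robot; origin under its centre.
- tape: Loose roll of tape lying flat, 64 across, 20 high, in front of the jar; origin under its centre.

How it is judged:
By the outcome, as a careful person would: the job done as asked, in the order asked, and still so for the second after the job is handed in, with the robot touching nothing.
It also fails if it takes over 72 s, if anything falls off the work surface, if the arm or the gripper's body presses on something with over 40 N, if the wrist force passes 120 N, or if a joint passes its speed limit or range.

## Working session

There is one attempt and no reset: what is moved stays moved. The work goes in short steps, Python scripts to look and compute and a shell command to move; the robot and the scene stay as the last step left them, time stands still between calls to the robot, and variables do not carry over. Pictures are saved under pics/ and viewed, at most 10 in all, crops included, and the job is handed in when it is done.

```bash
mkdir -p pics; cat > h.py <<'E'
import numpy as np, cv2
from cell import robot, eyes
def cam(n):
    p,d=eyes.read_camera(n); c=eyes.calibration(n); return p,d,c
def world(d,c):
    v,u=np.mgrid[:d.shape[0],:d.shape[1]]
    P=np.stack([(u-c['cx'])/c['fx']*d,(v-c['cy'])/c['fy']*d,d,np.ones_like(d)],-1)
    return (P@np.linalg.inv(np.array(c['world_to_cam'])).T)[...,:3]
def st():
    s=robot.observe(); 
    for k in ('time','qpos','tool_pos','tool_rot','contact_force','opening','grip_force'): print(k,np.round(s[k],3))
E
python3 - <<'E'
from h import *
st()
for n in ('scene','top'):
    p,d,c=cam(n); cv2.imwrite(f'pics/{n}0.png',p); np.save(f'{n}0.npy',world(d,c)); 
    T=np.linalg.inv(np.array(c['world_to_cam'])); print(n,T[:3,3].round(3),T[:3,2].round(2),(d==0).mean())
E
```

```text
time 0.0
qpos [ 0.991  0.343  1.525  0.     1.275 -0.146]
tool_pos [0.22  0.476 0.24 ]
tool_rot [-3.14  -0.     2.708]
contact_force [-0.499 -0.239 -0.768]
opening 0.092
grip_force 0.0
scene [ 0.492 -0.269  1.004] [ 0.04  0.3  -0.95] 0.00408935546875
top [0.387 0.018 1.06 ] [ 0.14 -0.   -0.99] 0.004038492838541667
```

View pics/scene0.png

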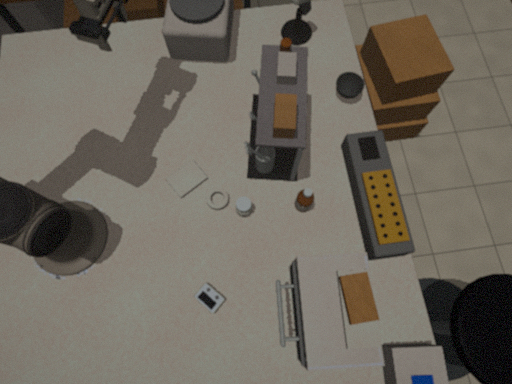

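View pics/top0.png

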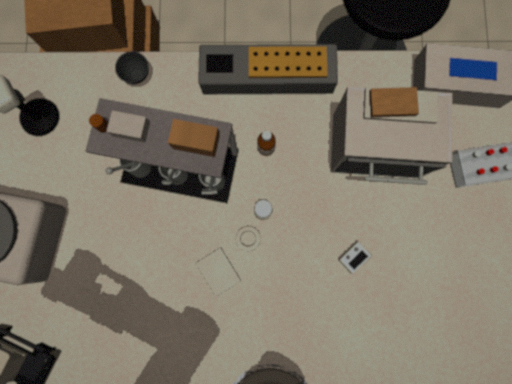

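```bash
python3 - <<'E'
from h import *
a=cv2.imread('pics/scene0.png')[60:185,235:315]; b=cv2.imread('pics/top0.png')[90:205,80:245]
b=cv2.resize(b,None,fx=4.5,fy=4.5,interpolation=2)[:,:]; cv2.imwrite('pics/btop.png',cv2.convertScaleAbs(b,alpha=1.7))
W=np.load('top0.npy'); S=np.load('scene0.npy')
def fit(W,m,name):
    P=W[m][:,:2].astype(np.float32); r=cv2.minAreaRect(P*1000); print(name,m.sum(),np.round(r[0]),np.round(r[1]),round(r[2],1),'z',np.median(W[m][:,2]).round(3))
for nm,W in (('top',W),('scene',S)):
    x,y,z=W[...,0],W[...,1],W[...,2]
    k=lambda m:cv2.morphologyEx(m.astype(np.uint8),cv2.MORPH_OPEN,np.ones((3,3)))>0
    fit(W,k((abs(z-.190)<.008)&(y<-.1)&(x>.4)&(x<.8)),nm+' roof')
    fit(W,k((abs(z-.235)<.008)&(y>.05)&(y<.5)&(x>.3)&(x<.9)),nm+' ledge')
    for lo,hi in((.045,.075),(.1,.13),(.02,.03),(.014,.024),(.008,.016)):
        m=((z>lo)&(z<hi)&(x>.2)&(x<.75)&(y<.16)&(y>-.3)).astype(np.uint8)
        n,l,s,c=cv2.connectedComponentsWithStats(m)
        for i in range(1,n):
            if 25<s[i,4]<2500: print(nm,lo,s[i],W[l==i].mean(0).round(3),(W[l==i].max(0)-W[l==i].min(0)).round(3))
E
```

```text
top roof 5418 [ 669. -288.] [237. 172.] 85.8 z 0.191
top ledge 5099 [633. 234.] [291. 121.] 78.7 z 0.236
top 0.045 [333 111  36  61 175] [ 0.646 -0.185  0.06 ] [0.155 0.086 0.03 ]
top 0.045 [257 141  19  12  73] [0.653 0.006 0.063] [0.022 0.046 0.029]
top 0.045 [373 171  15   3  29] [ 0.592 -0.281  0.061] [0.003 0.036 0.028]
top 0.045 [215 177   9  12  28] [0.563 0.122 0.059] [0.028 0.018 0.029]
top 0.045 [255 200  17  18 237] [0.5   0.015 0.061] [0.042 0.04  0.02 ]
top 0.1 [337 103  33  66 210] [ 0.646 -0.181  0.115] [0.158 0.076 0.03 ]
top 0.1 [262 131   9  10  78] [0.669 0.006 0.119] [0.022 0.019 0.021]
top 0.1 [373 167  23   3  44] [ 0.589 -0.273  0.115] [0.005 0.052 0.028]
top 0.02 [347 156  31   4  50] [ 0.638 -0.244  0.022] [0.009 0.08  0.008]
top 0.02 [236 226  25  25 195] [0.428 0.054 0.022] [0.061 0.061 0.007]
top 0.02 [340 242  32  32 536] [ 0.379 -0.218  0.025] [0.078 0.079 0.01 ]
top 0.014 [345 156  27   4  46] [ 0.639 -0.236  0.021] [0.009 0.068 0.007]
top 0.014 [236 226  25  25 281] [0.428 0.054 0.021] [0.061 0.061 0.009]
top 0.014 [346 242  11  21  46] [ 0.39  -0.209 
[... 767 characters left out ...]
0.059] [0.043 0.042 0.017]
scene 0.1 [303 188  10  10  69] [0.671 0.002 0.118] [0.021 0.022 0.018]
scene 0.02 [236 205  17  11  33] [ 0.504 -0.003  0.025] [0.047 0.027 0.009]
scene 0.02 [194 283  31  31 489] [ 0.379 -0.221  0.024] [0.078 0.079 0.009]
scene 0.014 [207 188  22  22 233] [0.429 0.051 0.019] [0.062 0.065 0.01 ]
scene 0.014 [297 275   6  42  69] [ 0.616 -0.246  0.018] [0.011 0.105 0.008]
scene 0.014 [194 283  31  31 314] [ 0.38  -0.222  0.022] [0.078 0.079 0.008]
scene 0.008 [260 165  28  14  84] [0.602 0.115 0.01 ] [0.085 0.037 0.008]
scene 0.008 [166 167  42  30 693] [0.343 0.123 0.011] [0.12  0.086 0.008]
scene 0.008 [248 169   8   9  29] [0.539 0.119 0.009] [0.022 0.026 0.006]
```

View pics/btop.png

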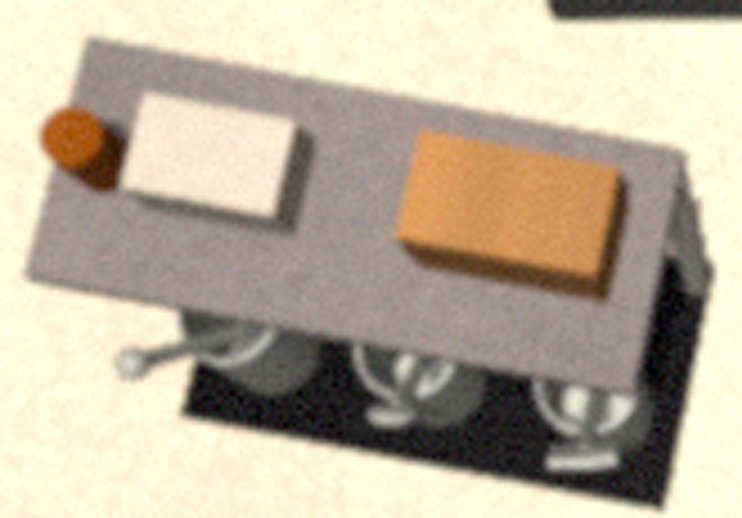

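```bash
python3 - <<'E'
from h import *
for nm in('top','scene'):
    W=np.load(nm+'0.npy')
    def fr(o,yaw):
        c,s=np.cos(yaw),np.sin(yaw); R=np.array([[c,-s,0],[s,c,0],[0,0,1]]); return (W-np.array(o))@R
    # cabinet: back/side edges
    C=fr((.669,-.289,0),np.radians(-4.2)); v=C.reshape(-1,3)*1000
    r=v[(abs(v[:,2]-190)<6)&(abs(v[:,0])<130)&(abs(v[:,1])<140)]
    print(nm,'roof x hist',np.percentile(r[:,0],[.5,2,50,99.5]).round(),'y',np.percentile(r[:,1],[.5,99.5]).round())
    h=v[(v[:,2]>140)&(v[:,2]<190)&(v[:,0]>-170)&(v[:,0]<-70)&(abs(v[:,1])<110)]
    H,e=np.histogram(h[:,0],np.arange(-170,-65,6)); print('front',list(zip(e[:-1].astype(int),H,[h[(h[:,0]>=a)&(h[:,0]<a+6),2].max().round() if n else 0 for a,n in zip(e,H)])))
    b=h[h[:,0]<-100]; print('bar',np.median(b,0).round(), b[:,1].min().round(),b[:,1].max().round()) if len(b) else 0
    # tools in caddy frame
    C=fr((.677,.224,0),np.radians(-11.3)); v=C*1000
    m=(v[...,0]<-100)&(v[...,0]>-190)&(abs(v[...,1])<190)&(v[...,2]>100)&(v[...,2]<185)
    n,l,s,c=cv2.connectedComponentsWithStats(m.astype(np.uint8))
    for i in range(1,n):
        q=l==i; t=q&(v[...,2]>v[q][:,2].max()-22)
        print('tool',s[i],'all',v[q].mean(0).round(),'top',v[t].mean(0).round(),W[t].mean(0).round(3),'max',v[q].max(0).round(),v[q].min(0).round())
E
```

```text
top roof x hist [-85. -82. -23.  84.] y [-116.  119.]
front [(np.int64(-170), np.int64(0), 0), (np.int64(-164), np.int64(0), 0), (np.int64(-158), np.int64(0), 0), (np.int64(-152), np.int64(0), 0), (np.int64(-146), np.int64(0), 0), (np.int64(-140), np.int64(0), 0), (np.int64(-134), np.int64(0), 0), (np.int64(-128), np.int64(132), np.float64(184.0)), (np.int64(-122), np.int64(159), np.float64(184.0)), (np.int64(-116), np.int64(37), np.float64(182.0)), (np.int64(-110), np.int64(19), np.float64(183.0)), (np.int64(-104), np.int64(23), np.float64(183.0)), (np.int64(-98), np.int64(18), np.float64(183.0)), (np.int64(-92), np.int64(25), np.float64(186.0)), (np.int64(-86), np.int64(545), np.float64(189.0)), (np.int64(-80), np.int64(124), np.float64(190.0)), (np.int64(-74), np.int64(93), np.float64(190.0))]
bar [-120.    1.  179.] -69.0 70.0
tool [106 165  20  10  90] all [-117.  115.  139.] top [-124.  118.  154.] [0.579 0.364 0.154] max [-100.  128.  160.] [-133.  104.  103.]
tool [126 169   1   1   1] all [-106.  102.  102.] top [-106.  102.  102.] [0.592 0.344 0.102] max [-106.  102.  102.]
[... 861 characters left out ...]
int64(-98), np.int64(17), np.float64(181.0)), (np.int64(-92), np.int64(22), np.float64(185.0)), (np.int64(-86), np.int64(356), np.float64(187.0)), (np.int64(-80), np.int64(149), np.float64(190.0)), (np.int64(-74), np.int64(158), np.float64(190.0))]
bar [-120.   -4.  178.] -71.0 69.0
tool [252  70   8  15  55] all [-118.  114.  143.] top [-122.  116.  151.] [0.58  0.361 0.151] max [-108.  125.  159.] [-129.  106.  116.]
tool [249 112   8  10  44] all [-120.  -15.  140.] top [-121.  -16.  143.] [0.555 0.232 0.143] max [-110.   -5.  151.] [-129.  -26.  114.]
tool [245 142  13  14  87] all [-121. -116.  143.] top [-125. -117.  151.] [0.531 0.134 0.151] max [-101.  -99.  160.] [-134. -133.  104.]
```

```bash
python3 -m handwheel '[0,0,30,0,0.22, 19,-45,0,-0.07,0.22, 19,-45,0,-0.07,0.22, 19,-45,0,-0.07,0.22, 19,-45,0,-0.07,0.22, 19,-45,0,-0.07,0.22, 19,-45,0,-0.07,0.22, 19,-45,0,-0.07,0.22]' 20
python3 -m handwheel '[19,-45,0,-0.07,0.22, 19,-45,0,-0.07,0.22, 19,-45,0,-0.07,0.22, 19,-45,0,-0.07,0.22, 19,-45,0,-0.07,0.22, 19,-45,0,-0.07,0.22, 19,-45,0,-0.07,0.22, 19,-45,0,-0.07,0.22]'; python3 -c "from h import *;st()"
```

```text
time: 0.9
tool_pos: [0.3538, 0.1596, 0.2707]
tool_rot: [3.141, 0.0, 2.215]
contact_force: [0.7, 0.8, 0.5]
opening: 0.0324
grip_force: 0.0
time: 1.7
tool_pos: [0.5059, -0.2006, 0.2704]
tool_rot: [-3.141, -0.0, 1.655]
contact_force: [1.5, 0.0, -0.7]
opening: 0.0202
grip_force: 0.0
time 1.7
qpos [-0.518  0.357  1.419  0.     1.366 -0.602]
tool_pos [ 0.506 -0.201  0.27 ]
tool_rot [-3.141 -0.     1.655]
contact_force [ 1.534  0.021 -0.712]
opening 0.02
grip_force 0.0
```

```bash
python3 -m handwheel '[20,-39,0,-0.08,0.22, 21,-39,0,-0.08,0.22, 0,0,-40,0,0.22, 0,0,-30,0,0.22, 0,0,0,0,0.22]'; python3 -m handwheel '[0,0,-15,0,0.22, 0,0,-15,0,0.22, 0,0,0,0,0.22]';python3 -m handwheel '[0,0,0,0,0, 0,0,0,0,0, 0,0,0,0,0]'
```

```text
time: 2.2
tool_pos: [0.5444, -0.2755, 0.1955]
tool_rot: [-3.133, -0.005, 1.497]
contact_force: [-0.4, 0.1, -0.3]
opening: 0.0202
grip_force: 0.0
time: 2.5
tool_pos: [0.5463, -0.276, 0.1704]
tool_rot: [-3.14, -0.001, 1.498]
contact_force: [-0.9, 0.2, -0.6]
opening: 0.0203
grip_force: 0.0
time: 2.8
tool_pos: [0.5476, -0.2769, 0.1724]
tool_rot: [3.138, 0.001, 1.498]
contact_force: [2.3, 0.2, 3.3]
opening: 0.0103
grip_force: 20.0
```

```bash
python3 -m handwheel '[-8,0.6,-2.5,0,0, -8,0.6,-2.5,0,0, -8,0.6,-3.3,0,0, -8,0.6,-3.3,0,0, -7,0.5,-4,0,0, -7,0.5,-4,0,0]' 30; python3 -m handwheel '[-7,0.5,-5,0,0, -7,0.5,-5,0,0, -6.4,0.5,-5.4,0,0, -6.4,0.5,-5.4,0,0, -6,0.4,-6,0,0, -6,0.4,-6,0,0, 0,0,0,0,0]'
```

```text
time: 3.4
tool_pos: [0.5, -0.2732, 0.1507]
tool_rot: [3.142, -0.0, 1.498]
contact_force: [3.8, -1.2, 0.6]
opening: 0.0096
grip_force: 30.0
time: 4.1
tool_pos: [0.4625, -0.2703, 0.1176]
tool_rot: [3.139, -0.0, 1.497]
contact_force: [9.5, 1.0, -2.6]
opening: 0.0096
grip_force: 47.9
```

```bash
python3 -m handwheel '[-4,0.3,-5,0,0, -3.5,0.3,-4.5,0,0, 0,0,0,0,0]'; python3 -m handwheel '[-1.5,0,-2,0,0, 0,0,0,0,0]'
```

```text
time: 4.4
tool_pos: [0.4595, -0.2703, 0.1137]
tool_rot: [3.127, 0.004, 1.497]
contact_force: [12.2, 11.7, 27.5]
opening: 0.0097
grip_force: 64.1
time: 4.6
tool_pos: [0.4595, -0.2704, 0.1135]
tool_rot: [3.123, 0.005, 1.497]
contact_force: [13.4, 15.6, 40.2]
opening: 0.01
grip_force: 60.4
```

```bash
python3 -m handwheel '[1,0,2,0,0.22, 0,0,0,0,0.22, 0,0,20,0,0.22, 0,0,40,0,0.22, 0,0,45,0,0.22, 0,45,20,0,0.22, 10,45,15,0,0.22, 10,45,15,0,0.22]' 15; python3 -m handwheel '[20,40,20,0,0.5, 20,40,20,0,0.5, 20,30,30,0,0.5, 40,0,30,0,0.5, 50,0,0,0,0.5, 50,0,0,0,0.5, 50,0,0,0,0.5, 50,0,0,0,0.5]';python3 -c "from h import *;st()"; python3 -m handwheel '[50,0,0,0,0.5, 50,0,0,0,0.5, 50,0,0,0,0.5, 50,0,0,0,0.5]';python3 -c "from h import *;st()"
```

```text
time: 5.4
tool_pos: [0.4722, -0.1337, 0.2638]
tool_rot: [-3.138, 0.0, 1.496]
contact_force: [0.8, -1.1, 0.3]
opening: 0.0203
grip_force: 0.0
time: 6.2
tool_pos: [0.7461, -0.0263, 0.3641]
tool_rot: [-3.136, 0.001, 1.497]
contact_force: [1.9, -0.2, 0.8]
opening: 0.0458
grip_force: 0.0
time 6.2
qpos [-1.370e-01  8.420e-01  3.210e-01 -1.000e-03  1.985e+00 -6.400e-02]
tool_pos [ 0.746 -0.026  0.364]
tool_rot [-3.136e+00  1.000e-03  1.497e+00]
contact_force [ 1.853 -0.184  0.767]
opening 0.046
grip_force 0.0
time: 6.6
tool_pos: [0.8265, -0.0236, 0.3066]
tool_rot: [3.055, -0.003, 1.497]
contact_force: [0.3, -0.5, 0.4]
opening: 0.0459
grip_force: 0.0
time 6.6
qpos [-0.124  1.049  0.041  0.008  1.966 -0.046]
tool_pos [ 0.827 -0.024  0.307]
tool_rot [ 3.055e+00 -3.000e-03  1.497e+00]
contact_force [ 0.256 -0.511  0.449]
opening 0.046
grip_force 0.0
```

```bash
python3 -m handwheel '[50,0,0,0,0.5, 50,0,0,0,0.5, 50,0,0,0,0.5, 50,0,0,0,0.5]';python3 -m handwheel '[0,0,50,0,0.5, 0,0,50,0,0.5, 0,0,50,0,0.5]';python3 -c "from h import *;st()"; python3 -m handwheel '[-50,0,0,0,0.5, -50,0,0,0,0.5]';python3 -c "from h import *;st()"
```

```text
time: 7.0
tool_pos: [0.8906, -0.0205, 0.2498]
tool_rot: [2.933, -0.009, 1.498]
contact_force: [0.1, -0.7, 0.1]
opening: 0.0457
grip_force: 0.0
time: 7.3
tool_pos: [0.843, -0.0195, 0.3765]
tool_rot: [2.891, -0.011, 1.498]
contact_force: [0.1, 0.1, 1.0]
opening: 0.0456
grip_force: 0.0
time 7.3
qpos [-0.122  0.971  0.039  0.024  1.882 -0.038]
tool_pos [ 0.843 -0.02   0.376]
tool_rot [ 2.891 -0.011  1.498]
contact_force [0.088 0.075 0.959]
opening 0.046
grip_force 0.0
time: 7.5
tool_pos: [0.7982, -0.0208, 0.3827]
tool_rot: [2.886, -0.011, 1.499]
contact_force: [0.9, -0.4, 0.1]
opening: 0.0458
grip_force: 0.0
time 7.5
qpos [-0.132  0.747  0.483  0.026  1.656 -0.053]
tool_pos [ 0.798 -0.021  0.383]
tool_rot [ 2.886 -0.011  1.499]
contact_force [ 0.931 -0.402  0.064]
opening 0.046
grip_force 0.0
```

```bash
python3 -m handwheel '[-20,0,5,-0.15,0.5, 0,0,0,-0.15,0.5, 0,0,0,-0.15,0.5, 0,0,0,-0.15,0.5, 0,0,0,-0.15,0.5, 0,0,0,-0.15,0.5, 0,0,0,-0.15,0.5, 0,0,0,-0.15,0.5]';python3 -m handwheel '[0,0,0,-0.15,0.5, 0,0,0,-0.15,0.5, 0,0,0,-0.15,0.5, 0,0,0,-0.15,0.5, 0,0,0,-0.15,0.5, 0,0,0,-0.15,0.5,0,0,0,0,0.5]'; python3 -m handwheel '[45,0,20,0,0.5, 45,0,20,0,0.5, 45,0,20,0,0.5, 45,0,20,0,0.5, 45,0,20,0,0.5, 45,0,20,0,0.5, 45,0,20,0,0.5]'; python3 -c "
from h import *;st()
from scipy.spatial.transform import Rotation as R
print(R.from_euler('xyz',robot.observe()['tool_rot']).as_matrix().round(3))"
```

```text
time: 8.3
tool_pos: [0.7778, -0.0203, 0.3871]
tool_rot: [2.886, -0.008, 0.292]
contact_force: [1.0, 0.7, 0.3]
opening: 0.0458
grip_force: 0.0
time: 9.0
tool_pos: [0.7401, -0.0236, 0.3638]
tool_rot: [2.887, -0.037, -0.596]
contact_force: [0.3, -0.2, 0.2]
opening: 0.0461
grip_force: 0.0
time: 9.7
tool_pos: [0.807, -0.0362, 0.3649]
tool_rot: [2.989, -0.224, -0.553]
contact_force: [0.3, 1.3, 0.1]
opening: 0.0459
grip_force: 0.0
time 9.7
qpos [-0.049  0.989  0.037 -0.264  1.98   1.97 ]
tool_pos [ 0.807 -0.036  0.365]
tool_rot [ 2.989 -0.224 -0.553]
contact_force [0.258 1.265 0.13 ]
opening 0.046
grip_force 0.0
[[ 0.83  -0.548  0.107]
 [-0.512 -0.823 -0.245]
 [ 0.222  0.149 -0.964]]
```

```bash
cat >> h.py <<'E'
def tl():
    from scipy.spatial.transform import Rotation as R
    s=robot.observe(); M=R.from_euler('xyz',s['tool_rot']).as_matrix(); print('t',round(s['time'],2),'pos',np.round(s['tool_pos'],3),'down_in_tool',(-M[2]).round(3),'x',M[:,0].round(3),'y',M[:,1].round(3),'z',M[:,2].round(3),'q',np.round(s['qpos'],2))
E
python3 -m handwheel '[45,0,20,0,0.5, 45,0,20,0,0.5, 45,0,20,0,0.5, 45,0,20,0,0.5]' >/dev/null; python3 -c "
from h import *;tl()"; python3 -m handwheel '[45,0,20,0,0.5, 45,0,20,0,0.5, 45,0,20,0,0.5]' ; python3 -c "
from h import *;tl()"
```

```text
t 10.1 pos [ 0.848 -0.043  0.367] down_in_tool [-0.328 -0.091  0.94 ] x [ 0.811 -0.485  0.328] y [-0.538 -0.838  0.091] z [ 0.231 -0.25  -0.94 ] q [-0.06  1.    0.04 -0.25  1.85  1.97]
time: 10.4
tool_pos: [0.8788, -0.0467, 0.3704]
tool_rot: [3.088, -0.419, -0.532]
contact_force: [-0.6, 0.3, -0.3]
opening: 0.0457
grip_force: 0.0
t 10.4 pos [ 0.879 -0.047  0.37 ] down_in_tool [-0.407 -0.049  0.912] x [ 0.787 -0.463  0.407] y [-0.525 -0.85   0.049] z [ 0.323 -0.252 -0.912] q [-0.06  1.    0.04 -0.24  1.74  1.97]
```

```bash
python3 -m handwheel '[45,0,20,0,0.5, 45,0,20,0,0.5, 45,0,20,0,0.5]' >/dev/null; python3 -c "
from h import *;tl()"; python3 -m handwheel '[-49,0,0,0.085,0.5, -49,0,0,0.085,0.5, -49,0,0,0.085,0.5, -49,0,0,0.085,0.5, -49,0,0,0.085,0.5, -49,0,0,0.085,0.5, -49,0,0,0.085,0.5, -49,0,0,0.085,0.5]' ; python3 -c "
from h import *;tl()"
```

```text
t 10.7 pos [ 0.91  -0.05   0.375] down_in_tool [-0.484 -0.008  0.875] x [ 0.756 -0.441  0.484] y [-0.508 -0.861  0.008] z [ 0.414 -0.252 -0.875] q [-0.06  1.01  0.04 -0.23  1.64  1.97]
time: 11.5
tool_pos: [0.5923, -0.0525, 0.3816]
tool_rot: [3.124, -0.505, 0.05]
contact_force: [0.4, -2.0, 0.6]
opening: 0.0458
grip_force: 0.0
t 11.5 pos [ 0.592 -0.053  0.382] down_in_tool [-0.484 -0.015  0.875] x [0.874 0.044 0.484] y [ 0.042 -0.999  0.015] z [ 0.484  0.007 -0.875] q [-0.29  0.13  1.52  0.17  1.01  1.18]
```

```bash
python3 -m handwheel '[-35,30,0,0.055,0.5, -30,39,0,0.055,0.5, -20,44,0,0,0.5, 0,45,-10,0,0.5, 0,45,-10,0,0.5, 0,45,-20,0,0.5, 0,25,-30,0,0.5, 0,0,0,0,0.5]' >/dev/null; python3 - <<'E'
from h import *
tl()
for nm in('top','scene'):
    W=np.load(nm+'0.npy')
    c,s=np.cos(np.radians(-11.3)),np.sin(np.radians(-11.3)); v=(W-[.677,.224,0])@np.array([[c,-s,0],[s,c,0],[0,0,1]])*1000
    m=(v[...,0]<-95)&(v[...,0]>-190)&(abs(v[...,1]+12)<25)&(v[...,2]>98)&(v[...,2]<185)
    for a,b in((98,115),(115,128),(128,140),(140,160)):
        q=m&(v[...,2]>a)&(v[...,2]<b); print(nm,a,q.sum(),(W[q].mean(0)*1000).round(1))
E
```

```text
t 12.3 pos [0.507 0.223 0.307] down_in_tool [-0.477 -0.014  0.879] x [0.868 0.14  0.477] y [ 0.152 -0.988  0.014] z [ 0.473  0.06  -0.879] q [ 0.33  0.12  1.74 -0.13  0.8   1.81]
top 98 14 [575.4 237.9 105.3]
top 115 7 [567.7 234.7 122.3]
top 128 11 [561.1 233.9 135.5]
top 140 38 [552.2 234.9 148.3]
scene 98 1 [566.3 231.3 113.9]
scene 115 5 [565.2 231.9 123. ]
scene 128 11 [560.1 232.5 135.2]
scene 140 27 [553.  232.4 146.1]
```

```bash
python3 -m handwheel '[-43,0,0,0,0.5, 0,0,0,0,0.5, 19,2.4,-35,0,0.5, 19,2.4,-35,0,0.5, 19,2.4,-35,0,0.5, 0,0,0,0,0.5]'; python3 -c "
from h import *;tl()
p,d,c=cam('top'); q,_,_=cam('scene')
o=np.hstack([cv2.resize(p[110:230,110:230],(400,400),interpolation=2),cv2.resize(q[70:170,200:300],(400,400),interpolation=2)]);cv2.imwrite('pics/a1.png',cv2.convertScaleAbs(o,alpha=1.6))"
```

```text
time: 12.9
tool_pos: [0.5236, 0.2259, 0.202]
tool_rot: [3.125, -0.497, 0.154]
contact_force: [-0.1, -0.0, -0.7]
opening: 0.0458
grip_force: 0.0
t 12.9 pos [0.524 0.226 0.202] down_in_tool [-0.476 -0.014  0.879] x [0.869 0.135 0.476] y [ 0.145 -0.989  0.014] z [ 0.473  0.057 -0.879] q [ 0.33  0.26  1.87 -0.2   0.53  1.89]
```

View pics/a1.png

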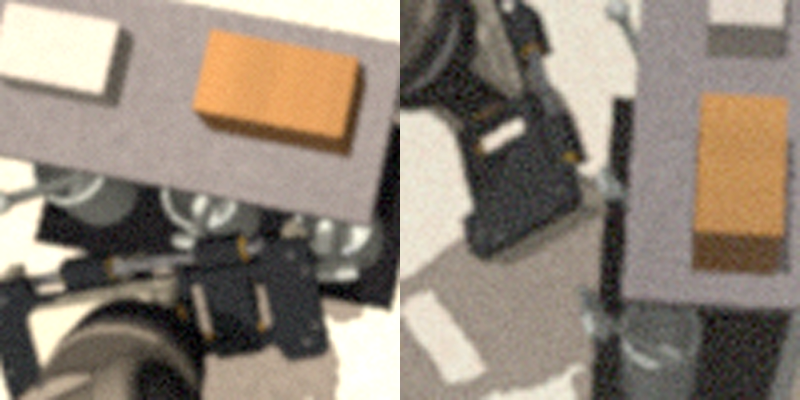

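```bash
python3 -m handwheel '[-3,10,0,-0.105,0.5, 0,0,0,-0.105,0.5, 0,0,0,0,0.5, 14,-1.3,-26,0,0.5, 0,0,0,0,0.5]'; python3 -m handwheel '[9.5,-0.8,-17.5,0,0.5, 0,0,0,0,0.5]';  python3 -m handwheel '[9.5,-0.8,-17.5,0,0.5, 0,0,0,0,0.5]'; python3 -c "
from h import *;tl()"
```

```text
time: 13.5
tool_pos: [0.5345, 0.2342, 0.1793]
tool_rot: [3.126, -0.5, -0.039]
contact_force: [-0.5, -0.2, 0.2]
opening: 0.0458
grip_force: 0.0
time: 13.7
tool_pos: [0.5439, 0.2333, 0.1623]
tool_rot: [3.126, -0.5, -0.041]
contact_force: [-1.3, 0.3, -0.4]
opening: 0.0457
grip_force: 0.0
time: 13.9
tool_pos: [0.5533, 0.2326, 0.1448]
tool_rot: [3.126, -0.5, -0.041]
contact_force: [-0.8, -0.4, -0.8]
opening: 0.046
grip_force: 0.0
t 13.9 pos [0.553 0.233 0.145] down_in_tool [-0.48  -0.013  0.877] x [ 0.877 -0.036  0.48 ] y [-0.049 -0.999  0.013] z [ 0.478 -0.035 -0.877] q [ 0.38  0.41  1.84 -0.47  0.48  2.37]
```

```bash
python3 -m handwheel '[0,0,-4,0,0.5, 0,0,0,0,0.5]'; python3 -m handwheel '[0,0,0,0,0, 0,0,0,0,0, 0,0,0,0,0, 0,0,0,0,0]' 25; python3 -m handwheel '[0,0,0,0,0, 0,0,0,0,0]' 40
```

```text
time: 14.1
tool_pos: [0.5533, 0.2332, 0.1416]
tool_rot: [3.128, -0.502, -0.042]
contact_force: [0.1, -0.5, 0.3]
opening: 0.0458
grip_force: 0.0
time: 14.5
tool_pos: [0.5537, 0.2334, 0.1411]
tool_rot: [3.128, -0.502, -0.042]
contact_force: [-0.8, 1.8, 1.4]
opening: 0.0222
grip_force: 25.0
time: 14.7
tool_pos: [0.5538, 0.2334, 0.141]
tool_rot: [3.128, -0.502, -0.042]
contact_force: [-1.2, 0.7, 1.8]
opening: 0.0219
grip_force: 40.0
```

```bash
python3 -m handwheel '[-7,-0.8,13,0,0, -9,-1,18,0,0, -11,-1.2,22,0,0, -11,-1.2,22,0,0, -11,-1.2,22,0,0, -11,-1.2,22,0,0, -11,-1,25,0,0, 0,0,0,0,0]'; python3 -c "
from h import *;tl()
p,d,c=cam('top'); q,_,_=cam('scene')
o=np.hstack([cv2.resize(p[110:230,110:230],(400,400),interpolation=2),cv2.resize(q[70:170,200:300],(400,400),interpolation=2)]);cv2.imwrite('pics/a2.png',cv2.convertScaleAbs(o,alpha=1.6))"
```

```text
time: 15.5
tool_pos: [0.4824, 0.2262, 0.289]
tool_rot: [3.131, -0.507, -0.043]
contact_force: [0.8, 0.4, -0.6]
opening: 0.0221
grip_force: 40.0
t 15.5 pos [0.482 0.226 0.289] down_in_tool [-0.486 -0.009  0.874] x [ 0.873 -0.038  0.486] y [-0.048 -0.999  0.009] z [ 0.485 -0.031 -0.874] q [ 0.43  0.12  1.79 -0.32  0.8   2.22]
```

View pics/a2.png

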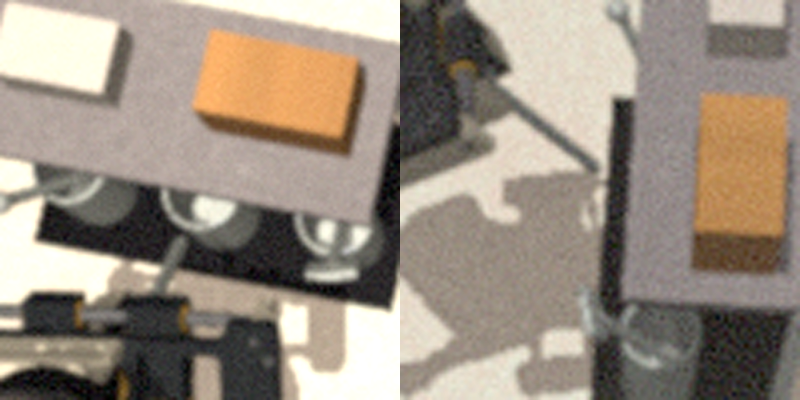

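```bash
python3 -m handwheel '[0,-15,5,0.05,0, 3,-30,4,0.1,0, 3,-32,4,0.1,0, 3,-32,4,0.1,0, 3,-32,4,0.1,0, 3,-32,4,0.1,0, 3,-32,0,0.1,0, 3,-32,0,0.1,0]' >/dev/null; python3 -m handwheel '[5,-32,0,0.1,0, 5,-32,0,0.1,0, 5,-32,0,0.1,0, 8,-32,0,0.1,0, 8,-32,0,0.1,0, 8,-32,0,0.1,0, 6,-32,0,0.1,0, 2,-17,0,0.1,0]'; python3 - <<'E'
from h import *
tl()
p,d,c=cam('top'); q,e,f=cam('scene')
for n,D,C in(('top',d,c),('scene',e,f)):
    W=world(D,C); x,y,z=W[...,0],W[...,1],W[...,2]
    m=(abs(x-.55)<.05)&(y>-.26)&(y<-.12)&(z>.155)&(z<.29)
    P=W[m]; print(n,m.sum())
    for a in np.arange(.155,.29,.02):
        k=(P[:,2]>a)&(P[:,2]<a+.02)
        if k.sum(): print(P[k].mean(0).round(3),k.sum())
    if m.sum(): print('low',P[P[:,2].argmin()].round(3),'maxy',P[P[:,1].argmax()].round(3))
    # bin opening check
    b=(abs(x-.49)<.06)&(abs(y+.28)<.1)&(z>.1)&(z<.16)
    H=W[b]; print('front',H.min(0).round(3) if b.sum() else 0,b.sum())
o=np.hstack([cv2.resize(p[110:230,300:440],(400,343),interpolation=2),cv2.resize(q[180:300,210:350],(400,343),interpolation=2)]);cv2.imwrite('pics/a3.png',cv2.convertScaleAbs(o,alpha=1.6))
E
```

```text
time: 17.2
tool_pos: [0.5452, -0.2066, 0.2991]
tool_rot: [3.132, -0.483, 1.347]
contact_force: [-0.1, 0.4, 0.0]
opening: 0.0219
grip_force: 40.0
t 17.2 pos [ 0.545 -0.207  0.299] down_in_tool [-0.465 -0.008  0.886] x [0.197 0.863 0.465] y [ 0.974 -0.226  0.008] z [ 0.112  0.451 -0.886] q [-0.72  0.5   1.21  0.43  1.66 -0.5 ]
top 185
[ 0.523 -0.155  0.165] 2
[ 0.555 -0.161  0.186] 32
[ 0.545 -0.156  0.205] 28
[ 0.545 -0.166  0.224] 27
[ 0.545 -0.176  0.244] 34
[ 0.545 -0.186  0.266] 35
[ 0.546 -0.195  0.283] 27
low [ 0.501 -0.168  0.156] maxy [ 0.543 -0.141  0.177]
front [ 0.457 -0.38   0.1  ] 1096
scene 89
[ 0.546 -0.146  0.174] 2
[ 0.554 -0.168  0.187] 13
[ 0.545 -0.161  0.205] 14
[ 0.545 -0.171  0.225] 12
[ 0.546 -0.18   0.245] 17
[ 0.545 -0.19   0.265] 15
[ 0.547 -0.198  0.283] 16
low [ 0.549 -0.146  0.173] maxy [ 0.544 -0.146  0.174]
front [ 0.455 -0.345  0.118] 178
```

View pics/a3.png

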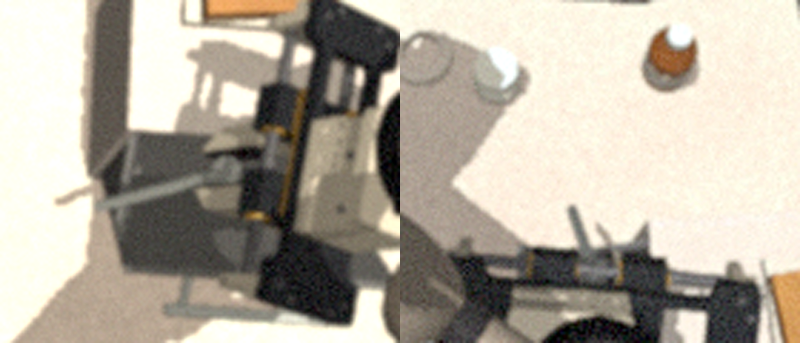

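```bash
python3 -m handwheel '[0,-28,0,0,0, 0,-27,0,0,0, 0,0,-25,0,0, 0,0,-25,0,0, 0,0,-20,0,0, 0,0,0,0,0]'; python3 -m handwheel '[0,0,-10,0,0, 0,-5,-5,0,0, 0,0,0,0,0]' 20;  python3 -m handwheel '[0,-10,-9,0,0, 0,-10,-9,0,0, 0,0,0,0,0]'; python3 - <<'E'
from h import *
tl()
for n in('top','scene'):
    p,d,c=cam(n); W=world(d,c); x,y,z=W[...,0],W[...,1],W[...,2]
    o=cv2.resize(p[110:230,300:440],(400,343),interpolation=2) if n=='top' else np.hstack([o,cv2.resize(p[180:330,210:350],(400,343),interpolation=2)])
cv2.imwrite('pics/a4.png',cv2.convertScaleAbs(o,alpha=1.6))
E
```

```text
time: 17.9
tool_pos: [0.544, -0.2569, 0.2282]
tool_rot: [3.136, -0.486, 1.342]
contact_force: [-0.1, 0.7, -0.6]
opening: 0.0221
grip_force: 40.0
time: 18.2
tool_pos: [0.5453, -0.264, 0.2166]
tool_rot: [3.129, -0.482, 1.347]
contact_force: [0.1, 0.3, -0.5]
opening: 0.023
grip_force: 20.0
time: 18.5
tool_pos: [0.5449, -0.2852, 0.197]
tool_rot: [3.13, -0.483, 1.345]
contact_force: [1.3, 0.7, -0.7]
opening: 0.0226
grip_force: 20.0
t 18.5 pos [ 0.545 -0.285  0.197] down_in_tool [-0.464 -0.01   0.886] x [0.199 0.863 0.464] y [ 0.973 -0.229  0.01 ] z [ 0.115  0.45  -0.886] q [-0.81  0.66  1.22  0.41  1.54 -0.65]
```

View pics/a4.png

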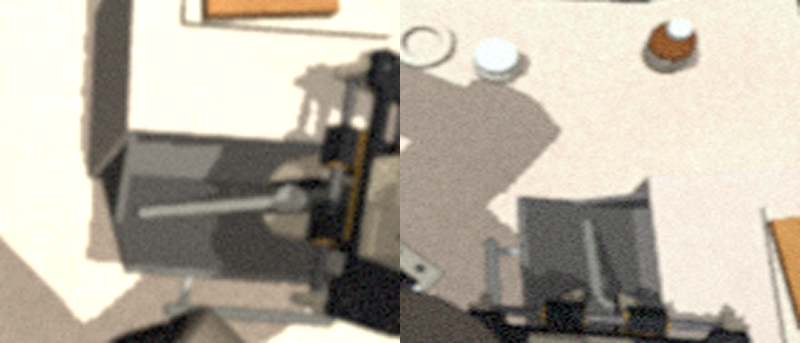

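```bash
python3 -m handwheel '[0,-6,-10,0,0, 0,-6,-9,0,0, 0,0,0,0,0]'; python3 -m handwheel '[0,0,0,0,0.3, 0,0,0,0,0.38, 0,0,0,0,0.42, 0,0,0,0,0.42, 0,-10,18,0,0.42, 0,-18,35,0,0.42, 0,-18,35,0,0.42]'; python3 -m handwheel '[-10,10,40,0,0.3, -30,30,20,0,0.3, -40,20,0,0,0.3, -40,10,0,0,0.3, -40,0,0,0,0.3, -30,0,0,0,0.3,0,0,0,0,0.3]';python3 - <<'E'
from h import *
tl()
for n in('top','scene'):
    p,d,c=cam(n); W=world(d,c); x,y,z=W[...,0],W[...,1],W[...,2]
    o=cv2.resize(p[110:230,300:440],(400,343),interpolation=2) if n=='top' else np.hstack([o,cv2.resize(p[210:360,240:380],(400,343),interpolation=2)])
cv2.imwrite('pics/a5.png',cv2.convertScaleAbs(o,alpha=1.6))
E
```

```text
time: 18.9
tool_pos: [0.5448, -0.296, 0.1778]
tool_rot: [3.131, -0.483, 1.345]
contact_force: [0.7, 0.5, 0.2]
opening: 0.0226
grip_force: 20.0
time: 19.6
tool_pos: [0.5451, -0.3416, 0.2688]
tool_rot: [3.13, -0.483, 1.347]
contact_force: [1.4, -0.2, 0.7]
opening: 0.0387
grip_force: 0.0
time: 20.3
tool_pos: [0.3529, -0.2715, 0.3286]
tool_rot: [3.129, -0.481, 1.345]
contact_force: [0.0, -0.3, 0.7]
opening: 0.0274
grip_force: 0.0
t 20.3 pos [ 0.353 -0.271  0.329] down_in_tool [-0.463 -0.011  0.887] x [0.199 0.864 0.463] y [ 0.973 -0.23   0.011] z [ 0.116  0.448 -0.887] q [-1.06  0.29  1.45  0.33  1.75 -0.83]
```

View pics/a5.png

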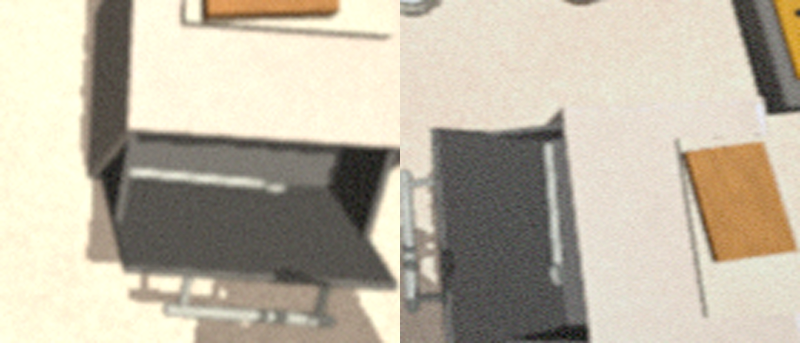

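```bash
python3 -m handwheel '[0,0,0,-0.14,0, 0,0,0,-0.14,0, 0,0,0,-0.14,0, 0,0,0,-0.14,0, 0,0,0,-0.14,0, 0,0,0,-0.14,0, 0,0,0,-0.14,0, 0,0,0,-0.14,0]' 30 >/dev/null; python3 -m handwheel '[0,0,0,-0.14,0, 0,0,0,-0.13,0, 10,0,-45,0,0, 15,0,-45,0,0, 15,0,-45,0,0, 16,0,-40,0,0, 10,0,-35,0,0, 0,0,0,0,0]'; python3 -c "
from h import *;tl()"
```

```text
time: 22.0
tool_pos: [0.4214, -0.2692, 0.1134]
tool_rot: [3.137, -0.477, -0.044]
contact_force: [0.4, 1.5, 0.1]
opening: 0.0006
grip_force: 0.0
t 22.0 pos [ 0.421 -0.269  0.113] down_in_tool [-0.459 -0.004  0.889] x [ 0.888 -0.04   0.459] y [-0.047 -0.999  0.004] z [ 0.458 -0.025 -0.889] q [-0.95  0.33  2.1   0.78  0.53  0.02]
```

```bash
python3 -m handwheel '[12,-0.9,0,0,0, 10,-0.7,1,0,0, 7.4,-0.5,9.2,0,0, 6,-0.4,6,0,0, 6,-0.4,6,0,0, 6.4,-0.5,5.5,0,0, 6.4,-0.5,5.5,0,0]'; python3 -m handwheel '[7,-0.5,5,0,0, 7,-0.5,5,0,0, 7.4,-0.5,4,0,0, 7.4,-0.5,4,0,0, 7.7,-0.6,3.3,0,0, 7.7,-0.6,3.3,0,0, 0,0,0,0,0]'; python3 -m handwheel '[8,-0.6,2.5,0,0, 8,-0.6,2.5,0,0, 4,-0.3,1,0,0, 0,0,0,0,0]'; python3 -m handwheel '[4,-0.3,1,0,0, 0,0,0,0,0]'
```

```text
time: 22.7
tool_pos: [0.4759, -0.2756, 0.1531]
tool_rot: [3.128, -0.483, -0.042]
contact_force: [-1.5, 0.5, -2.0]
opening: 0.0005
grip_force: 0.9
time: 23.4
tool_pos: [0.5209, -0.2791, 0.1764]
tool_rot: [3.127, -0.483, -0.042]
contact_force: [0.6, -0.8, -0.4]
opening: 0.0001
grip_force: 0.0
time: 23.8
tool_pos: [0.5393, -0.28, 0.181]
tool_rot: [3.129, -0.48, -0.042]
contact_force: [-6.5, 1.2, 1.9]
opening: 0.0007
grip_force: 2.4
time: 24.0
tool_pos: [0.5403, -0.2797, 0.1805]
tool_rot: [3.131, -0.474, -0.042]
contact_force: [-23.3, 0.2, 6.0]
opening: 0.0009
grip_force: 9.4
```

```bash
python3 -m handwheel '[2,0,0.5,0,0, 0,0,0,0,0, -20,0,0,0,0, -45,0,10,0,0, -45,0,40,0,0, -30,0,45,0,0, 0,0,0,0,0, 0,0,0,0,0]'; python3 - <<'E'
from h import *
for n in('top','scene'):
    p,d,c=cam(n); cv2.imwrite(f'pics/f_{n}.png',p); W=world(d,c)
    a=np.radians(-4.2);c_,s_=np.cos(a),np.sin(a); v=((W-[.673,-.289,0])@np.array([[c_,-s_,0],[s_,c_,0],[0,0,1]])*1000).reshape(-1,3)
    b=v[(v[:,2]>165)&(v[:,2]<190)&(v[:,0]>-160)&(v[:,0]<-105)&(abs(v[:,1])<75)]
    print(n,'bar',np.median(b,0).round(1),len(b))
    f=v[(v[:,2]>150)&(v[:,2]<187)&(v[:,0]>-105)&(v[:,0]<-60)&(abs(v[:,1])<100)]; print('panel',np.percentile(f[:,0],[5,50,95]).round(1))
o=np.vstack([cv2.imread('pics/f_top.png')[40:340],cv2.imread('pics/f_scene.png')[40:340]]); cv2.imwrite('pics/f.png',o)
E
```

```text
time: 24.8
tool_pos: [0.4157, -0.2815, 0.2692]
tool_rot: [3.125, -0.484, -0.043]
contact_force: [-0.4, -0.1, -0.5]
opening: 0.0007
grip_force: 0.0
top bar [-114.    -0.5  182.1] 318
panel [-97.8 -78.3 -77.5]
scene bar [-113.5   -2.6  180.5] 341
panel [-100.1  -78.3  -66.4]
```

View pics/f.png

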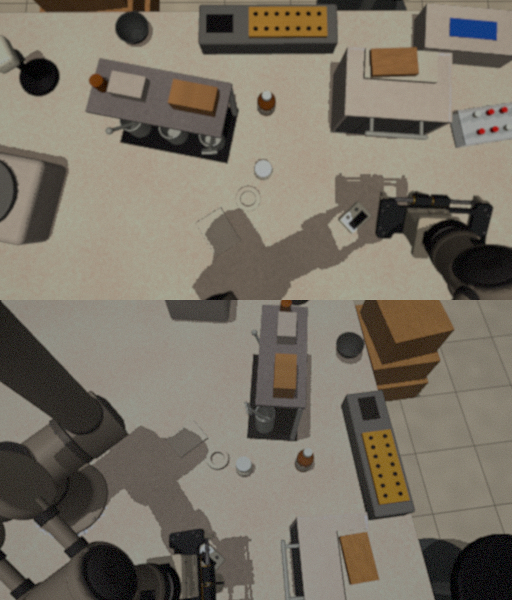

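The pictures show the bin shut, with its bar at x = -114 mm (expected -115 when shut). The scraper and rod still stand in their pots, and the loose items have not moved: timer at (353,218), jar at (263,169) and bottle at (266,102) in the upper half. The robot is clear of everything.

```bash
python3 -c "
from cell import robot
print(robot.hand_in())"
```

```text
the job is handed in; nothing more can be done
None
```

The job is handed in: the spoon lies whole inside the bin and the bin is pushed fully shut. The scraper and rod still stand in their pots and nothing else on the bench moved, after about 25 s of the 72 s allowed.

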